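# Close and pin the coverslip press

## Robot

A 7-joint arm with a two-finger parallel gripper is mounted at the origin on the work surface. World frame = base frame: x ahead of the robot, y to its left, z up, the work surface at z = 0. Lengths are in m, angles in rad, forces in N, time in s.
With the tool pointing down it reaches from about 0.4 to 0.85 m from the base axis. Payload 10.4 kg.
Tool frame: the origin (TCP) lies midway between the tips of the shut fingers; the grasp point (between the pads) lies ctrl.hold_point_z behind it (ctrl.hold_point_z is the distance from the TCP to the grasp point, in m); y points along the fingers, z is the direction in which the jaws open and shut, and the axes are right-handed (so a half turn about y gives the same grasp; the last joint's range is limited). The gripper opens to 85 mm and grips with 20 to 120 N. Pads are 22 mm wide; open, the fingers measure 114 mm over their backs; the gripper's body (76 mm by 85 mm) begins 54 mm behind the grasp point. The pads swing forward as they close: fully open they stand 13 mm farther back than shut.
Start: joints at [1.225, 0.332, -0.065, 1.46, 0.022, 1.35, -0.088], TCP at [0.198, -0.593, 0.231] pointing down, gripper open.
Joint ranges: [-2.6, 2.6], [-0.5, 2.12], [-1.47, 1.34], [0.16, 2.42], [-1.27, 4.41], [0.06, 2.06], [-2.6, 2.6]. Speed limits (rad/s): [2.22, 2.22, 2.79, 2.79, 3.14, 3.14, 3.14].

## Interface

Orientations are given as a unit quaternion [w, x, y, z].
In Python, from bench import ctrl gives the robot as it stands.
- The arm moves only by the tool play_rows, never from a script. Its argument "commands" is a list of rows, each a list of 7 numbers: the shift along the tool's x, y, z in mm, then the turn, a rotation vector about the tool's x, y, z in rad, then the finger opening in mm, from 0 to 85.4. A call has exactly 8 rows; each row is the pose to reach, as a shift and turn from the pose commanded when the call began, along the tool's axes at that moment; what a row does not reach only later rows make up. A row lasts 1/8 s, in which the tool goes at most 62.5 mm and 10.7 degrees, less where a joint would pass 70% of its speed; a pose out of reach is approached as far as the arm can. A call with a gripper value outside its range is refused whole. The fingers move at their own pace and stop on an object; "squeeze" is the grip in N (left out, the last holds). Time passes only in rows, so rows that repeat a pose let the fingers close, or fill a call up. It gives the time, the measured TCP pose, the force and the opening at its end, in the units of the state.
- ctrl.observe(): the state, without advancing time (a new reading comes with each control period).
- ctrl.capture(name): name is "side" or "top" or "wrist"; returns a dict with "image" (384x512x3 uint8, red, green, blue), "z_map" (384x512 float32, m along the optical axis (not along the pixel's ray), 0 where there is no reading), "vertical_fov" (degrees; the focal length in pixels is half the picture's height over the tangent of half this angle, whatever the lens; pixels are square), "cx", "cy" (the principal point, pixels), "distortion" ([k1, k2, p1, p2, k3] as OpenCV has them; the pictures are not rectified), "origin" and "orientation" of the camera in the world. Camera axes: x right, y down, z forward; pixel columns grow to the right and rows downward; lengths in m; the calibration is good to about 2 mm. A picture is of the moment at which its call begins.
- ctrl.finish_job(): hands the job in, once; it reports no verdict.
The state is a dict: "t": time; "joint_pos": joint angles; "qd": joint speeds; "tau": joint torques, N m; "tool_pos": TCP position; "tcp_rot": TCP orientation; "wrist_force": force on the tool from outside, world axes, zero at the start; "moment": the same for the moment, N m; "width": finger opening in m.
Only numpy, scipy, OpenCV 4.12 (cv2) and the standard library are available. Lean on these libraries where they do the work, as an engineer would, in place of code of your own. Each camera call takes 0.05 s, during which the arm holds its last target.

## Task

Swing the open pressure plate of the coverslip press down onto its base, then take the collared steel locking pin from the grey stand and push it down through the hole in the plate and into the base until its collar lies on the plate. The plate rests on springs and stays slightly ajar by itself, so keep pressing down on the pin, with the gripper, so that the press is fully shut, and finish while still holding it pressed; leave the needle and the other things on the desk alone.

Things in the scene. Friction and masses are not known exactly. Their poses are not given: they have to be found in the camera images.
- press: fixed aluminium base of the press, 170 (x) by 110 (y) by 45 mm high; origin at the centre of its underside, z up. A glass slide lies on it. The hinge runs along y at local x = +75, z = 48 mm; the pin hole (12.5 mm wide, straight through) is at local x = -55 mm. Two steel spring plungers (8 mm wide, at x = -15, y = +-47 mm) stick up under the plate
- base_hole (a point): centre of the mouth of the base's pin hole, 48 mm above the desk (the front strip of the base is 3 mm higher than the rest); axes as the press
- plate (a joint): opening angle of the pressure plate, rad: 0 = fully shut (level), up to 1.5. Stiff hinge (0.22 N m friction): it stays where left; below about 0.07 it meets the springs and, let go, rests ajar at about 0.06. Holding it shut takes about 7 N down at its hole. Steel, 110 mm wide, 12 thick, 155 from hinge axis to free edge, 0.25 kg; push it shut on its outer (upper) face
- plate_hinge (a point): middle of the plate's hinge axis, on the plate's underside plane; x of this frame points from the plate's free edge to the hinge, y along the axis, z out of the plate's outer face (up when shut)
- plate_hole (a point): centre of the mouth of the 12.5 mm hole in the plate's outer face, 130 mm from the hinge axis; when the plate is shut it is 60 mm above the desk, straight above base_hole
- stand: fixed grey block 50 (x) by 140 (y) by 55 mm high, origin at the centre of its underside; two 12.5 mm upright holes at local y = +-35 mm, one holding the pin, the other the needle (either way round)
- pin: loose steel locking pin, 0.09 kg, upright in the stand, collar resting on it. Origin at the centre of its lower end, z along it towards the head: shank 10 mm wide, 50 long, lowest 5 mm tapered; collar 26 mm wide from z = 50 to 55 mm; round grip 18 mm wide from z = 55 to 93 mm
- pin_tip (a point): centre of the lower end of the pin's shank (same point as the pin's origin)
- needle: loose dissecting needle standing in the other hole of the stand: slim 9 mm wooden handle with a small 16 mm ring and a thin steel point, 85 mm long, point up (92 mm above the desk), origin at its lower end; to be left alone
- jar: small amber jar, 44 mm wide, 55 mm high, origin under its centre; to be left alone
- timer: small white timer, 35 by 55 by 50 mm high, origin under its centre; to be left alone
- slidebox: flat grey slide box, 90 by 100 by 32 mm high, origin under its centre; to be left alone

How it is judged:
On the way, in this order (a step that is already met when the one before it is completed fails the run):
1. the plate is swung down to the springs or further, the pin not yet in (value of joint plate below 0.09 rad and horizontal distance between pin_tip and base_hole above 0.02 m), for 0.2 s.
2. the pin has entered the base through the plate (value of joint plate below 0.09 rad and horizontal distance between pin_tip and base_hole below 0.005 m and z of pin_tip in the frame of base_hole below -0.01 m), for 0.1 s.
At the end, for the whole second after the job is handed in: Plate within 0.015 rad of shut; pin upright (0.1 rad) through the plate, its lower end within 5 mm of the base hole's axis and 34 mm or more below its mouth; fingers on the pin (over 2 N) and the pin pressing on the press (over 3 N), at rest (under 0.02 m/s) (value of joint plate below 0.015 rad and horizontal distance between pin_tip and base_hole below 0.005 m and z of pin_tip in the frame of base_hole below -0.034 m and angle between pin's own z axis and vertical below 0.1 rad and contact force between pin and press above 3 N and contact force between the fingers and pin above 2 N and linear speed of pin below 0.02 m/s); the arm keeps its last pose, push and grip.
It fails at once if the needle is pulled or knocked about (moved over 20 mm) (distance of needle from where it was at the start of the episode above 0.02 m).
It fails at once if the jar, timer or slide box is shoved (moved over 30 mm) (distance of any of jar, timer, slidebox from where it was at the start of the episode above 0.03 m).
It also fails if it takes over 51 s, if anything falls off the work surface, if the arm or the gripper's body presses on something with over 40 N, if the wrist force passes 120 N, or if a joint passes its speed limit or range.

## Working session

There is one attempt and no reset: what is moved stays moved. The work goes in short steps, Python scripts to look and compute and a tool call to move; the robot and the scene stay as the last step left them, time stands still between calls to the robot, and variables do not carry over. Pictures are saved under pics/ and viewed, and the job is handed in when it is done.

Besides the shell and the picture viewer there is one more tool, called after "Emit:" by a JSON object that holds its "name" and its "arguments". play_rows: Moves the arm, as the interface text tells. Its arguments: {"type":"object","properties":{"commands":{"type":"array"},"squeeze":{"type":"number"}},"required":["commands"]}

```bash
ls; mkdir -p pics; cat > h.py <<'E'
import numpy as np, cv2
from scipy.spatial.transform import Rotation as R
from bench import ctrl
def rot(q): return R.from_quat([q[1],q[2],q[3],q[0]]).as_matrix()
def K(c):
    f=c["image"].shape[0]/2/np.tan(np.radians(c["vertical_fov"])/2)
    return np.array([[f,0,c["cx"]],[0,f,c["cy"]],[0,0,1]])
def rays(c,px):
    px=np.asarray(px,float).reshape(-1,1,2)
    u=cv2.undistortPoints(px,K(c),np.array(c["distortion"],float))[:,0]
    d=np.c_[u,np.ones(len(u))]
    return np.array(c["origin"]), d@rot(c["orientation"]).T   # scaled by optical z
def onz(c,px,z):
    o,d=rays(c,px); return o+d*((z-o[2])/d[:,2])[:,None]
def cloud(c,step=1):
    H,W=c["z_map"].shape
    v,u=np.mgrid[0:H:step,0:W:step]
    o,d=rays(c,np.c_[u.ravel(),v.ravel()])
    z=c["z_map"][::step,::step].ravel()
    P=o+d*z[:,None]; P[z==0]=np.nan
    return P.reshape(u.shape+(3,))
def proj(c,p):
    Rm=rot(c["orientation"]); q=(np.atleast_2d(p)-np.array(c["origin"]))@Rm
    return cv2.projectPoints(q.reshape(-1,1,3),np.zeros(3),np.zeros(3),K(c),np.array(c["distortion"],float))[0][:,0]
def save(c,n): cv2.imwrite("pics/"+n+".png",c["image"][...,::-1])
E
python3 - <<'E'
from h import *
import pickle
s=ctrl.observe();print(s, ctrl.hold_point_z)
C={}
for n in("side","top","wrist"):
    c=ctrl.capture(n);C[n]=c;save(c,n+"0");print(n,c["origin"],c["orientation"],c["vertical_fov"],c["cx"],c["cy"],c["distortion"])
pickle.dump(C,open("c0.pkl","wb"))
E
```

```text
pics
{'t': 0.0, 'joint_pos': array([ 1.22540147,  0.33291181, -0.06470138,  1.46094973,  0.021633  ,
        1.34989313, -0.08847706]), 'qd': array([ 1.07976142e-03, -5.29552774e-04, -3.88975348e-04,  1.29051719e-03,
       -9.29074487e-05, -9.88545151e-04, -8.50130730e-04]), 'tau': array([-1.08204618e-03, -6.25455880e+01,  4.83110652e-02, -3.91613674e+01,
        1.60372298e-02,  9.80706769e-03, -2.19768327e-05]), 'tool_pos': array([ 0.19812676, -0.59236724,  0.23048699]), 'tcp_rot': array([ 0.11353115, -0.11376631,  0.69841842, -0.69740922]), 'wrist_force': array([ 1.42560888, -0.07765324,  0.2823672 ]), 'moment': array([-0.00117358,  0.03336808,  0.0553534 ]), 'width': 0.08530906881529678} 0.0187
side [0.27143947 1.05420328 0.70910088] [ 0.07604077 -0.13687427  0.85214621 -0.49932962] 45.57116951332307 262.09106148982306 188.10063890857916 [0.05782596 0.         0.         0.         0.        ]
top [ 0.55389921 -0.00456624  1.06682244] [ 0.02266702 -0.70273835  0.71085967 -0.01798751] 53.38159507939638 254.2475302985758 188.68049121656475 [-0.10086547  0.          0.          0.          0.        ]
wrist [ 0.26300458 -0.57265176  0.37514619] [ 0.11153089  0.80358433 -0.57905599 -0.08066749] 65.48861388740083 255.79555427793545 192.87925503746231 [-0.00579032  0.          0.          0.          0.        ]
```

View pics/top0.png

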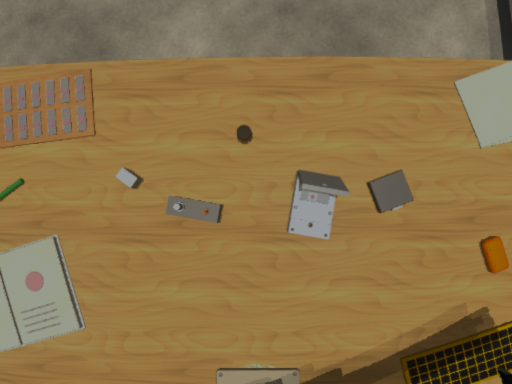

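View pics/side0.png

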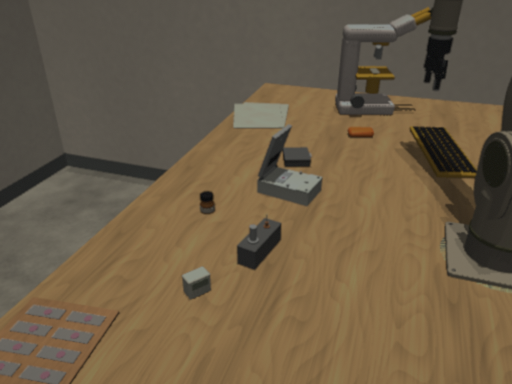

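View pics/wrist0.png

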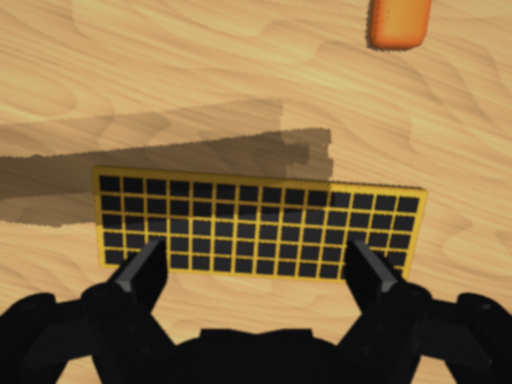

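Top view: press at about (313,207) with the plate open toward +x (318,180), stand at (193,209) with the pin at (179,206) and needle at (207,211). The jar is at (244,133), the timer at (128,178) and the slide box at (390,191). I'll measure these next.

```bash
python3 - <<'E'
from h import *
import pickle
C=pickle.load(open("c0.pkl","rb"))
c=C["top"]
im=c["image"]
a=cv2.resize(im[160:250,150:230],None,fx=6,fy=6,interpolation=cv2.INTER_CUBIC)
b=cv2.resize(im[160:250,280:360],None,fx=6,fy=6,interpolation=cv2.INTER_CUBIC)
cv2.imwrite("pics/topz.png",np.hstack([a,b])[...,::-1][:600,:800] if 0 else cv2.resize(np.hstack([a,b])[...,::-1],(800,450)))
s=C["side"]["image"]
cv2.imwrite("pics/sidez.png",cv2.resize(s[110:280,180:340],None,fx=3.5,fy=3.5,interpolation=cv2.INTER_CUBIC)[...,::-1])
P=cloud(c)
def reg(x0,x1,y0,y1):
    Q=P[y0:y1,x0:x1].reshape(-1,3); return Q[~np.isnan(Q[:,0])]
for nm,r in dict(stand=(155,235,185,235),press=(280,360,160,250),jar=(225,262,115,150),timer=(105,150,160,195),box=(360,420,160,220)).items():
    Q=reg(*r); print(nm,"desk z",np.median(Q[Q[:,2]<0.015][:,2]))
    for lo,hi in((.025,.04),(.04,.048),(.048,.052),(.052,.058),(.058,.07),(.07,.09),(.09,.11),(.11,.14),(.14,.2)):
        S=Q[(Q[:,2]>lo)&(Q[:,2]<=hi)]
        if len(S)>3:
            print(lo,hi,len(S),S.mean(0).round(4),S.min(0).round(3),S.max(0).round(3), [np.round(v,4).tolist() for v in cv2.minAreaRect((S[:,:2]).astype(np.float32)*1000)[:2]],cv2.minAreaRect((S[:,:2]).astype(np.float32)*1000)[2])
E
```

```text
stand desk z 0.001299348732009209
0.025 0.04 10 [0.5467 0.0977 0.0315] [0.527 0.095 0.025] [0.562 0.101 0.039] [[544.5276, 98.1678], [0.5541, 35.7166]] 79.31233978271484
0.04 0.048 6 [0.5482 0.0974 0.0441] [0.533 0.094 0.041] [0.567 0.1   0.047] [[549.9965, 97.1208], [0.3615, 35.3006]] 79.56069946289062
0.048 0.052 8 [0.5575 0.1478 0.051 ] [0.525 0.096 0.05 ] [0.576 0.23  0.052] [[561.5955, 161.1783], [131.9808, 45.6098]] 77.35050964355469
0.052 0.058 725 [0.5601 0.1634 0.0558] [0.525 0.093 0.052] [0.595 0.24  0.058] [[560.8332, 166.8171], [141.7711, 50.0148]] 79.64990234375
0.058 0.07 204 [0.5609 0.167  0.0596] [0.528 0.095 0.058] [0.595 0.237 0.07 ] [[560.9359, 166.3982], [140.3929, 49.8452]] 79.62313842773438
0.07 0.09 17 [0.5632 0.1754 0.0788] [0.552 0.128 0.07 ] [0.576 0.199 0.09 ] [[559.1937, 164.6678], [74.0064, 14.4066]] 75.13644409179688
0.09 0.11 42 [0.5666 0.1976 0.0986] [0.554 0.131 0.091] [0.575 0.209 0.102] [[565.2447, 169.7221], [79.3273, 15.7492]] 85.50497436523438
press desk z 0.0012954545183074817
0.025 0.04 31 [ 0.5705 -0.108   0.0332] [ 0.504 -0.152  0.025] [ 0.66
[... 2070 characters left out ...]
2 0.318 0.025] [0.677 0.358 0.04 ] [[654.2852, 335.3161], [59.5429, 24.9415]] 23.068923950195312
0.04 0.048 42 [0.6455 0.3431 0.0454] [0.621 0.32  0.04 ] [0.676 0.376 0.048] [[648.2104, 350.1468], [56.4853, 37.0139]] 53.461978912353516
0.048 0.052 153 [0.6477 0.3466 0.0503] [0.621 0.319 0.048] [0.676 0.377 0.052] [[649.0541, 349.4134], [55.3562, 35.2384]] 51.870887756347656
0.052 0.058 75 [0.6492 0.3509 0.0534] [0.624 0.323 0.052] [0.675 0.375 0.056] [[648.1909, 348.7427], [52.2293, 30.1234]] 50.94096755981445
box desk z 0.0012857181644243543
0.025 0.04 1212 [ 0.6029 -0.3723  0.033 ] [ 0.546 -0.435  0.025] [ 0.661 -0.313  0.039] [[600.6774, -373.2964], [98.6448, 103.4536]] 19.453632354736328
```

View pics/topz.png

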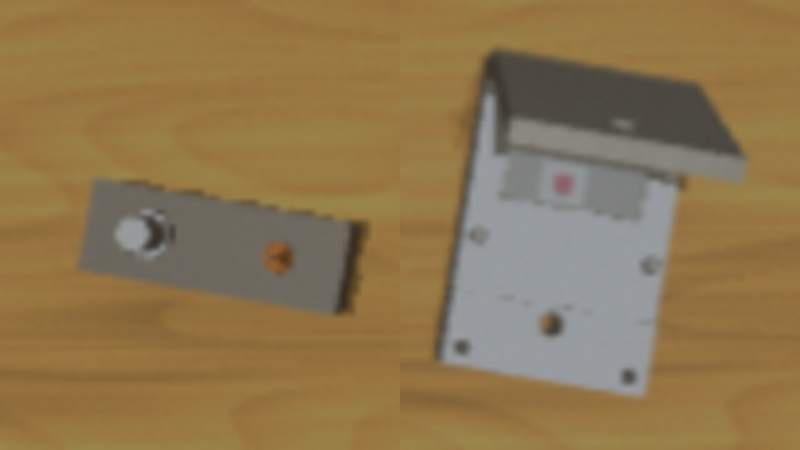

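View pics/sidez.png

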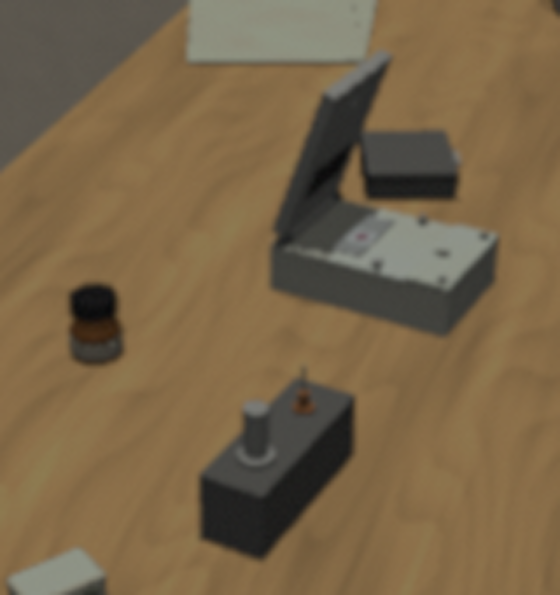

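```bash
python3 - <<'E'
from h import *
import pickle
C=pickle.load(open("c0.pkl","rb"))
c=C["top"]
s=ctrl.observe(); M=rot(s["tcp_rot"]); print("axes cols",M.round(3))
P=cloud(c)
# hole: dark/brown blob centroid
im=c["image"].astype(int)
g=im.sum(2)
sub=g[218:231,303:318]; print(sub)
w=np.clip(480-sub,0,None)
print("orange/needle red-blue")
rb=(im[...,0]-im[...,2])[200:222,196:218]; print(rb[::1,::1])
print(im[198:214,170:190].sum(2))
# plate points: fit outer plane
Q=P[160:250,280:360].reshape(-1,3);Q=Q[~np.isnan(Q[:,0])]
S=Q[(Q[:,2]>.08)&(Q[:,2]<.185)&(Q[:,0]>.59)]
m=S.mean(0);u,sv,vt=np.linalg.svd(S-m);n=vt[2];n*=np.sign(n[2]);print("plane",m,n,sv, "theta",np.arctan2(np.hypot(n[0],n[1]),n[2]),"yaw",np.arctan2(n[1],n[0]))
E
```

```text
axes cols [[-0.948 -0.     0.317]
 [-0.317  0.001 -0.948]
 [ 0.    -1.    -0.001]]
[[464 463 466 467 465 465 465 465 465 462 467 464 464 465 465]
 [463 463 462 464 466 465 466 465 465 465 467 465 466 465 465]
 [463 445 428 449 464 466 464 462 461 461 457 461 462 467 465]
 [465 461 452 461 465 463 459 439 437 431 401 428 464 462 462]
 [466 465 465 464 458 440 390 349 390 438 450 458 463 448 436]
 [465 465 465 462 433 371 311 248 277 384 454 465 466 464 462]
 [463 465 466 459 424 346 287 213 213 332 440 462 466 465 466]
 [465 464 465 459 426 339 254 198 204 337 446 464 465 468 466]
 [466 468 465 462 440 362 254 215 261 375 457 466 466 465 465]
 [466 464 466 464 461 439 398 380 417 449 465 465 467 465 465]
 [464 464 465 463 467 462 456 454 461 462 464 464 468 468 466]
 [467 464 465 467 464 467 465 465 465 464 466 466 466 465 467]
 [467 468 464 466 467 465 464 468 467 464 465 464 465 469 467]]
orange/needle red-blue
[[ 38  41  50  51  56  66  75  77  78  78  80  79  79  79  80  80  79  80
   79  79  79  79]
 [ 17  17  20  18  22  31  38  45  49  59  74  77  79  77  78  79  79  81
   80  
[... 2698 characters left out ...]
3 300 310 309
  308 309]
 [301 306 309 361 434 456 461 460 435 270 160 167 258 277 252 300 308 307
  306 310]
 [304 302 304 317 371 433 446 442 337 221 212 262 390 313 297 307 311 310
  308 311]
 [302 302 303 306 314 304 318 373 361 363 408 407 341 310 308 308 309 306
  308 311]
 [303 299 306 303 305 300 307 340 348 386 374 310 306 305 309 307 307 308
  308 311]
 [302 303 303 302 303 306 303 311 313 324 317 305 304 306 308 305 305 308
  308 306]
 [302 303 302 306 303 305 305 304 305 307 309 307 307 306 308 307 308 308
  309 310]]
plane [ 0.62767494 -0.16320955  0.1350244 ] [ 0.93177383 -0.16044838  0.3256591 ] [0.69786233 0.67986913 0.03348773] theta 1.239087585901101 yaw -0.1705243788048234
```

```bash
python3 - <<'E'
from h import *
import pickle
C=pickle.load(open("c0.pkl","rb"))
c=C["top"]; im=c["image"].astype(int); g=im.sum(2)
def cen(w,x0,y0):
    v,u=np.mgrid[0:w.shape[0],0:w.shape[1]]; return [(u*w).sum()/w.sum()+x0,(v*w).sum()/w.sum()+y0]
h=cen(np.clip(440-g[221:230,306:314],0,None),306,221)
p=cen((g[202:210,172:180]>390)*1.,172,202)
n=cen(((im[...,0]-im[...,2])[206:217,200:211]>40)*1.,200,206)
print(h,p,n)
print("hole",onz(c,[h],.048),"pin top",onz(c,[p],.098),"needle",onz(c,[n],.058))
# rects of the stand & press top by colour mask at known heights
for nm,(x0,x1,y0,y1),z in(("press",(280,360,195,250),.048),("stand",(155,235,185,235),.055)):
    sub=im[y0:y1,x0:x1]; m=((sub[...,0]-sub[...,2])<28).astype(np.uint8)
    cs,_=cv2.findContours(m,cv2.RETR_EXTERNAL,cv2.CHAIN_APPROX_NONE); k=max(cs,key=cv2.contourArea)[:,0]+[x0,y0]
    r=cv2.minAreaRect((onz(c,k,z)[:,:2]*1000).astype(np.float32)); print(nm,r)
    a=cv2.resize(m*255,None,fx=5,fy=5);cv2.imwrite(f"pics/m_{nm}.png",a)
# side view fit: stand/press edges via clouds
cs=C["side"];Q=cloud(cs).reshape(-1,3);Q=Q[~np.isnan(Q[:,0])]
def box(a):return Q[(Q[:,0]>a[0])&(Q[:,0]<a[1])&(Q[:,1]>a[2])&(Q[:,1]<a[3])&(Q[:,2]>a[4])&(Q[:,2]<a[5])]
for nm,a in dict(pin=(.53,.6,.17,.23,.065,.12),pintop=(.53,.6,.17,.23,.092,.12),needle=(.53,.59,.1,.16,.065,.12),stand=(.5,.62,.08,.25,.05,.06),press=(.45,.63,-.25,-.05,.04,.053)).items():
    S=box(a); print(nm,len(S),S.mean(0).round(4),S.min(0).round(4),S.max(0).round(4),cv2.minAreaRect((S[:,:2]*1000).astype(np.float32)))
E
```

```text
[np.float64(310.0411438576014), np.float64(224.45754304056027)] [np.float64(176.0), np.float64(206.1875)] [np.float64(204.97058823529412), np.float64(211.08823529411765)]
hole [[ 0.51541305 -0.14566412  0.048     ]] pin top [[0.56733496 0.20151592 0.098     ]] needle [[0.55417569 0.13277832 0.058     ]]
press ((544.7391357421875, -149.04696655273438), (112.45621490478516, 118.62910461425781), 79.62354278564453)
stand ((560.36279296875, 164.36532592773438), (141.34967041015625, 48.20783996582031), 79.62823486328125)
pin 104 [0.565  0.2072 0.0851] [0.5572 0.1939 0.0653] [0.5732 0.2126 0.1022] ((566.1226196289062, 203.81463623046875), (14.400069236755371, 19.161806106567383), 18.690183639526367)
pintop 37 [0.5658 0.205  0.0973] [0.5586 0.1939 0.0923] [0.5732 0.2126 0.1022] ((566.990478515625, 202.9305419921875), (14.743144035339355, 17.261518478393555), 35.76054382324219)
needle 19 [0.5532 0.1353 0.0745] [0.5496 0.1309 0.0665] [0.5587 0.1392 0.094 ] ((553.7688598632812, 135.27182006835938), (7.578902244567871, 8.956195831298828), 17.635639190673828)
stand 608 [0.5572 0.1752 0.0552] [0.5235 0.0955 0.05  ] [0.5966 0.2435 0.06  ] ((559.4012451171875, 168.29776000976562), (143.48049926757812, 51.26198196411133), 79.30232238769531)
press 896 [ 0.5545 -0.1464  0.0459] [ 0.4764 -0.2187  0.0401] [ 0.6299 -0.0814  0.0527] ((562.3739013671875, -151.67547607421875), (119.25141143798828, 157.366455078125), 79.39997100830078)
```

```bash
cat >> h.py <<'E'
YAW=-0.181
LX=np.array([np.cos(YAW),np.sin(YAW),0]); LY=np.array([-np.sin(YAW),np.cos(YAW),0])
HINGE=np.array([.6433,-.1691,.048])
def Rt(yaw=YAW):
    z=np.array([np.cos(yaw),np.sin(yaw),0]);y=np.array([0,0,-1.]);return np.c_[np.cross(y,z),y,z]
def go(p,yaw=YAW,s=None,M=None,p0=None):
    s=s or ctrl.observe();M=rot(s["tcp_rot"]) if M is None else M;p0=s["tool_pos"] if p0 is None else p0
    return np.r_[(M.T@(np.asarray(p)-p0))*1000,R.from_matrix(M.T@Rt(yaw)).as_rotvec()].round(3)
E
python3 - <<'E'
from h import *
s=ctrl.observe()
S0=HINGE+LX*.03+[0,0,.117]
for p in([.26,-.5,.33],[.45,-.33,.34],[S0[0],S0[1],.32],S0): print(p,go(p))
E
```

```text
[0.26, -0.5, 0.33] [-8.7956e+01 -9.9211e+01 -6.8180e+01  1.0000e-03 -1.0670e+00 -1.0000e-03]
[0.45, -0.33, 0.34] [-3.22071e+02 -1.09113e+02 -1.69136e+02  1.00000e-03 -1.06700e+00
 -1.00000e-03]
[np.float64(0.6728099251396819), np.float64(-0.17450039982319576), 0.32] [-5.82702e+02 -8.90400e+01 -2.45900e+02  1.00000e-03 -1.06700e+00
 -1.00000e-03]
[ 0.67280993 -0.1745004   0.165     ] [-5.82707e+02  6.59600e+01 -2.45739e+02  1.00000e-03 -1.06700e+00
 -1.00000e-03]
```

Emit:
{"name": "play_rows", "arguments": {"commands": [[-20, -50, -20, 0, -0.1, 0, 0], [-60, -85, -45, 0, -0.25, 0, 0], [-115, -100, -70, 0, -0.4, 0, 0], [-170, -105, -95, 0, -0.55, 0, 0], [-225, -109, -120, 0, -0.7, 0, 0], [-280, -109, -145, 0, -0.85, 0, 0], [-330, -109, -170, 0, -1.0, 0, 0], [-380, -105, -190, 0, -1.067, 0, 0]], "squeeze": 60}}

```text
t: 1.15
tool_pos: [0.4995, -0.2904, 0.3366]
tcp_rot: [-0.454, 0.454, -0.542, 0.543]
wrist_force: [-0.0, -0.2, -0.8]
width: -0.0002
```

```bash
python3 - <<'E'
from h import *
S0=HINGE+LX*.03+[0,0,.117]
for p in([S0[0],S0[1],.32],S0): print(p,go(p))
E
```

```text
[np.float64(0.6728099251396819), np.float64(-0.17450039982319576), 0.32] [-1.44683e+02  1.66060e+01  1.50098e+02 -1.00000e-03  4.00000e-03
  0.00000e+00]
[ 0.67280993 -0.1745004   0.165     ] [-1.44737e+02  1.71606e+02  1.50010e+02 -1.00000e-03  4.00000e-03
  0.00000e+00]
```

Emit:
{"name": "play_rows", "arguments": {"commands": [[-40, 5, 42, 0, 0, 0, 0], [-80, 10, 84, 0, 0, 0, 0], [-120, 15, 125, 0, 0, 0, 0], [-145, 20, 150, 0, 0, 0, 0], [-145, 70, 150, 0, 0, 0, 0], [-145, 120, 150, 0, 0, 0, 0], [-145, 165, 150, 0, 0, 0, 0], [-145, 171, 150, 0, 0.004, 0, 0]]}}

```text
t: 2.15
tool_pos: [0.67, -0.1763, 0.1616]
tcp_rot: [0.45, -0.453, 0.546, -0.542]
wrist_force: [0.1, -0.3, -0.3]
width: 0.0002
```

```bash
python3 - <<'E'
from h import *
s=ctrl.observe();print(s["tool_pos"],s["wrist_force"],s["joint_pos"])
c=ctrl.capture("top");save(c,"top1");print(((s["tool_pos"]-HINGE)@np.c_[LX,LY,[0,0,1]])*1000)
E
```

```text
[ 0.67002526 -0.17628579  0.16157954] [ 0.06764257 -0.26708838 -0.32956113] [ 0.5168537   0.57318271 -0.48552663  1.31774239  0.26360148  1.3202521
 -0.15403527]
[ 27.5822169   -2.25750641 113.5795384 ]
```

View pics/top1.png

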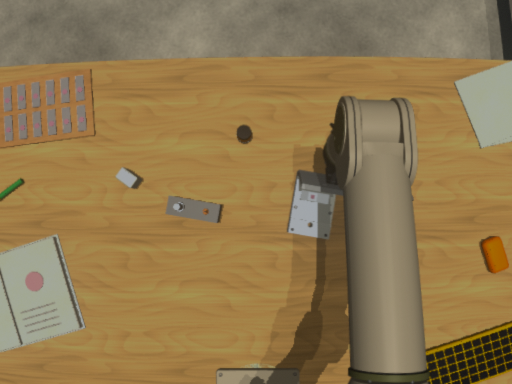

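Emit:
{"name": "play_rows", "arguments": {"commands": [[0, -3, -20, 0, 0, 0, 0], [0, -3, -40, 0, 0, 0, 0], [0, 1, -55, 0, 0, 0, 0], [0, 6, -68, 0, 0, 0, 0], [0, 14, -81, 0, 0, 0, 0], [0, 23, -93, 0, 0, 0, 0], [0, 34, -104, 0, 0, 0, 0], [0, 46, -113, 0, 0, 0, 0]]}}

```text
t: 3.2
tool_pos: [0.5622, -0.1558, 0.1215]
tcp_rot: [-0.452, 0.451, -0.543, 0.545]
wrist_force: [0.0, -0.1, 0.9]
width: -0.0
```

```bash
python3 - <<'E'
from h import *
s=ctrl.observe();print(((s["tool_pos"]-HINGE)@np.c_[LX,LY,[0,0,1]])*1000,s["wrist_force"])
c=ctrl.capture("side");cv2.imwrite("pics/side2.png",cv2.resize(c["image"][90:250,200:360],None,fx=3.5,fy=3.5)[...,::-1])
E
```

```text
[-82.19783896  -1.49017651  73.495194  ] [ 0.0051244  -0.12958942  0.89073031]
```

View pics/side2.png

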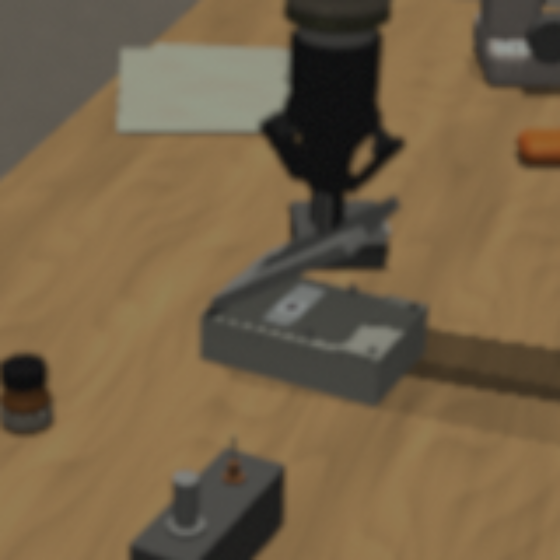

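Emit:
{"name": "play_rows", "arguments": {"commands": [[0, 8, -5, 0, 0, 0, 0], [0, 17, -10, 0, 0, 0, 0], [0, 26, -14, 0, 0, 0, 0], [0, 35, -17, 0, 0, 0, 0], [0, 43, -19, 0, 0, 0, 0], [0, 49, -20, 0, 0, 0, 0], [0, 52, -20, 0, 0, 0, 0], [0, 52, -20, 0, 0, 0, 0]]}}

```text
t: 4.25
tool_pos: [0.5414, -0.1519, 0.0673]
tcp_rot: [-0.452, 0.452, -0.544, 0.544]
wrist_force: [-1.1, 0.4, 0.4]
width: -0.0001
```

```bash
python3 - <<'E'
from h import *
s=ctrl.observe();print(((s["tool_pos"]-HINGE)@np.c_[LX,LY,[0,0,1]])*1000,s["wrist_force"])
c=ctrl.capture("side");cv2.imwrite("pics/side3.png",cv2.resize(c["image"][90:250,200:360],None,fx=3.5,fy=3.5)[...,::-1])
E
```

```text
[-103.31320899   -1.43683098   19.26220411] [-1.06841728  0.40034285  0.41341403]
```

View pics/side3.png

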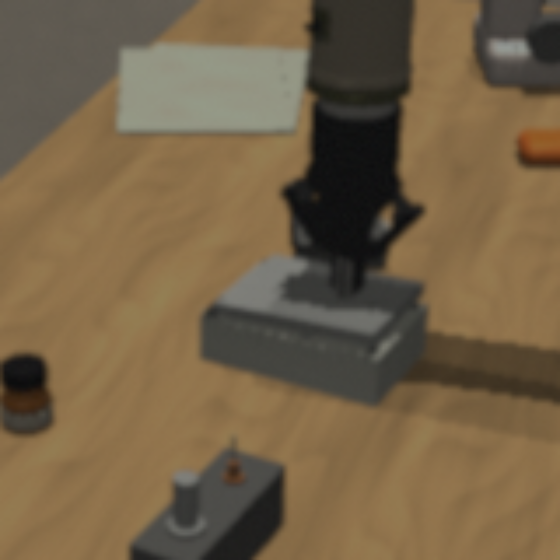

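Emit:
{"name": "play_rows", "arguments": {"commands": [[0, 2, 0, 0, 0, 0, 0], [0, 4, 0, 0, 0, 0, 0], [0, 6, 0, 0, 0, 0, 0], [0, 7, 0, 0, 0, 0, 0], [0, 7, 0, 0, 0, 0, 0], [0, 7, 0, 0, 0, 0, 0], [0, 0, 0, 0, 0, 0, 0], [0, -20, 0, 0, 0, 0, 0]]}}

```text
t: 5.3
tool_pos: [0.5407, -0.1518, 0.0874]
tcp_rot: [0.451, -0.452, 0.545, -0.544]
wrist_force: [0.1, -1.2, 0.2]
width: 0.0001
```

```bash
python3 - <<'E'
from h import *
s=ctrl.observe();print(((s["tool_pos"]-HINGE)@np.c_[LX,LY,[0,0,1]])*1000,s["wrist_force"],s["tool_pos"])
# next: above pin
p=np.array([.567,.201,0])
for q in([.5415,-.152,.2],[.567,.201,.24]): print(go(q))
E
```

```text
[-104.00004329   -1.40896227   39.43419981] [ 0.0700502  -1.18441441  0.15398499] [ 0.54074525 -0.15176455  0.0874342 ]
[ 6.10000e-02 -1.12567e+02  6.05000e-01  2.00000e-03 -4.00000e-03
 -0.00000e+00]
[-3.51623e+02 -1.52405e+02 -3.92710e+01  2.00000e-03 -4.00000e-03
 -0.00000e+00]
```

Emit:
{"name": "play_rows", "arguments": {"commands": [[0, -30, -5, 0, 0, 0, 60], [0, -60, -12, 0, 0, 0, 60], [0, -90, -20, 0, 0, 0, 60], [-1, -112, -26, 0, 0, 0, 60], [-1, -112, -26, 0, 0, 0, 60], [-1, -112, -26, 0, 0, 0, 60], [-1, -112, -26, 0, 0, 0, 60], [-1, -112, -26, 0, 0, 0, 60]]}}

```text
t: 6.3
tool_pos: [0.5157, -0.1461, 0.1986]
tcp_rot: [0.452, -0.452, 0.544, -0.544]
wrist_force: [-0.6, 0.2, -1.0]
width: 0.0599
```

```bash
python3 - <<'E'
from h import *
import pickle
s=ctrl.observe();print(s["tool_pos"],s["wrist_force"],s["joint_pos"],rot(s["tcp_rot"]).round(4))
c=ctrl.capture("wrist");save(c,"wh");pickle.dump((s,c),open("wh.pkl","wb"))
print(proj(c,np.array([[.5154,-.1457,.048],[.5154,-.1457,.06],[.5154,-.1457,.068],s["tool_pos"]])),c["origin"])
P=cloud(c); Q=P.reshape(-1,3)
E
```

```text
[ 0.5157335  -0.14606604  0.1986468 ] [-0.58676253  0.23310004 -1.01785248] [ 0.67961007  0.20280881 -0.54846315  1.71726654  0.11037246  1.25351191
 -0.07929889] [[-1.839e-01 -1.000e-03  9.829e-01]
 [-9.829e-01  5.000e-04 -1.839e-01]
 [-3.000e-04 -1.000e+00 -1.100e-03]]
[[255.90477153 176.63793965]
 [255.89566986 179.35497046]
 [255.88918934 181.2895274 ]
 [256.4438128  240.19577056]] [ 0.52791399 -0.0802752   0.34321624]
```

View pics/wh.png

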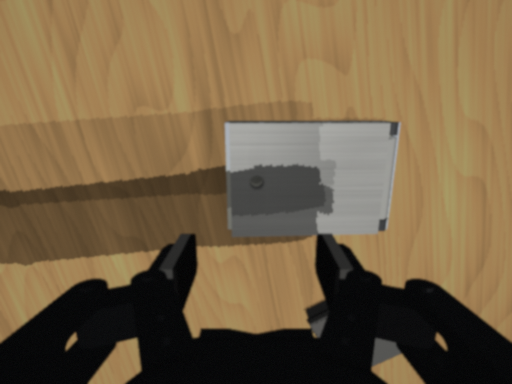

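The plate is down, and its hole shows at about (257,182) in the shadow. That is within about 1 px of the prediction.

```bash
python3 - <<'E'
from h import *
import pickle
s,c=pickle.load(open("wh.pkl","rb"))
g=c["image"].astype(int).sum(2); print(g[173:192,246:270])
P=cloud(c); S=P[140:225,235:380].reshape(-1,3); S=S[(S[:,2]>.04)&(S[:,2]<.09)]
m=S.mean(0);n=np.linalg.svd(S-m)[2][2];n*=np.sign(n[2]);print(m,n,"theta",n@LX, "z at hole", m[2]-((np.array([.5154,-.1457])-m[:2])@n[:2])/n[2])
a=cv2.resize(c["image"][120:240,215:405],None,fx=4,fy=4,interpolation=cv2.INTER_CUBIC)
a=np.clip(a.astype(float)*1.6,0,255).astype(np.uint8);cv2.imwrite("pics/whz.png",a[...,::-1])
E
```

```text
[[216 216 214 214 213 214 211 211 214 215 213 213 213 214 214 212 212 214
  216 214 217 218 215 216]
 [218 218 217 216 215 215 215 212 212 210 209 207 210 212 213 216 215 217
  214 217 217 218 218 220]
 [218 218 218 216 216 214 211 207 202 197 193 192 194 202 206 211 215 215
  217 219 220 220 221 219]
 [218 217 220 214 215 208 202 191 186 179 172 178 177 181 190 200 207 209
  214 215 218 216 217 218]
 [218 216 216 214 208 196 190 177 172 171 169 168 163 165 172 182 194 204
  210 211 215 215 215 213]
 [216 215 212 208 201 187 177 171 168 165 163 160 159 162 165 170 184 196
  208 212 216 216 215 213]
 [215 214 212 202 193 178 171 165 166 166 164 158 161 159 162 166 178 188
  204 213 215 218 218 218]
 [216 215 211 200 191 177 171 170 168 165 162 162 162 161 167 171 175 181
  199 210 215 218 216 218]
 [218 213 209 202 195 185 177 174 171 168 166 164 167 171 179 181 172 176
  194 209 212 216 214 217]
 [217 215 213 202 192 191 191 185 179 171 171 173 179 185 190 189 170 173
  188 209 215 216 215 217]
 [215 218 210 195 187 191 200 200 196 192 191 191 197 197 192 178 163 172
  192 208 215 21
[... 251 characters left out ...]
180 180 177 167 154 146 152 173 192
  205 211 213 215 216 214]
 [214 218 212 208 198 186 171 158 159 159 154 153 148 149 156 169 184 199
  210 214 217 214 213 213]
 [213 213 212 211 205 199 186 178 167 161 158 158 162 165 173 185 197 208
  212 213 214 212 214 211]
 [212 211 211 208 209 205 198 194 183 180 179 179 179 185 192 199 205 208
  212 210 214 211 211 211]
 [210 210 209 209 208 209 206 203 197 198 198 199 198 200 203 204 207 206
  209 209 212 211 213 211]
 [215 210 210 210 209 209 207 209 206 206 208 208 208 207 208 211 209 210
  209 212 212 212 213 209]]
[ 0.56357193 -0.15659345  0.06574206] [ 0.04481629 -0.0087722   0.99895673] theta 0.04566329619950703 z at hole 0.06799885742396515
```

View pics/whz.png

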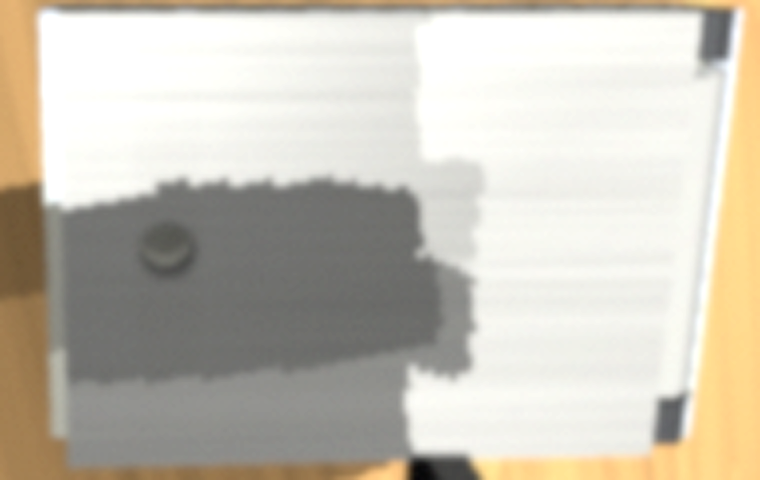

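```bash
python3 - <<'E'
from h import *
import pickle
s,c=pickle.load(open("wh.pkl","rb"))
g=c["image"].astype(np.float32).sum(2)
m=(g[170:195,243:271]<201).astype(np.uint8)
cs,_=cv2.findContours(m,cv2.RETR_EXTERNAL,cv2.CHAIN_APPROX_NONE);k=max(cs,key=cv2.contourArea)
e=cv2.fitEllipse(k);px=np.array(e[0])+[243,170];print(e,px)
h=onz(c,[px],.0675)[0];print("plate hole",h, "expected axis incl. tilt shift", np.array([.5154,-.1457,0])+LX*.0008)
print("rel to tool", (h-s["tool_pos"])@rot(s["tcp_rot"])*1000)
print(go([.567,.201,.2466]))
E
```

```text
((13.584677696228027, 12.623907089233398), (14.897483825683594, 15.381388664245605), 37.87689971923828) [256.5846777  182.62390709]
plate hole [ 0.51578623 -0.14722256  0.0675    ] expected axis incl. tilt shift [ 0.51618693 -0.14584401  0.        ]
rel to tool [  1.16900738 131.14606699   0.40716223]
[-3.50556e+02 -4.77240e+01 -1.35030e+01  1.00000e-03 -4.00000e-03
 -0.00000e+00]
```

Emit:
{"name": "play_rows", "arguments": {"commands": [[-40, -20, -2, 0, 0, 0, 60], [-95, -31, -4, 0, 0, 0, 60], [-150, -31, -6, 0, 0, 0, 60], [-205, -31, -8, 0, 0, 0, 60], [-260, -31, -10, 0, 0, 0, 60], [-310, -31, -12, 0, 0, 0, 60], [-350, -31, -13, 0, -0.002, 0, 60], [-350, -31, -13, 0, -0.002, 0, 60]]}}

```text
t: 7.35
tool_pos: [0.5666, 0.2043, 0.2298]
tcp_rot: [0.454, -0.454, 0.543, -0.542]
wrist_force: [0.3, 0.0, -0.2]
width: 0.0602
```

```bash
python3 - <<'E'
from h import *
import pickle
s=ctrl.observe();print(s["tool_pos"],s["wrist_force"],s["joint_pos"])
c=ctrl.capture("wrist");save(c,"wp");pickle.dump((s,c),open("wp.pkl","wb"))
print(proj(c,np.array([[.567,.201,.098],[.567,.201,.06],[.5542,.1316,.092]])))
cv2.imwrite("pics/wpz.png",cv2.resize(c["image"][120:260,170:350],None,fx=4,fy=4,interpolation=cv2.INTER_CUBIC)[...,::-1])
E
```

```text
[0.5665699  0.20434129 0.22978782] [ 2.94968397e-01  2.35696893e-04 -2.09811913e-01] [ 0.15902896  0.37390678 -0.74220548  1.49524456  0.25223323  1.37128243
 -0.77612459]
[[257.4526193  184.78171907]
 [257.32153062 176.1283128 ]
 [257.05315817 249.27410444]]
```

View pics/wp.png

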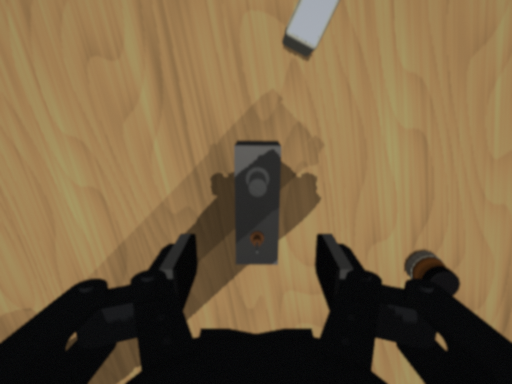

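View pics/wpz.png

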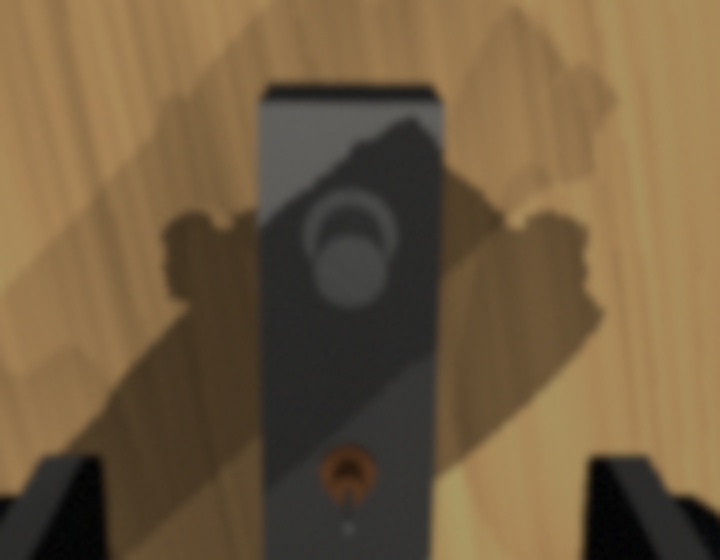

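The pin head shows at about (257.1,187.4), lined up between the jaws, with the needle behind it at (257,238).

```bash
python3 - <<'E'
from h import *
import pickle
s,c=pickle.load(open("wp.pkl","rb"))
g=c["image"].astype(int).sum(2); print(g[176:200,245:270])
p=onz(c,[[257.1,187.4]],.098)[0]; print("pin",p)
rel=(p-s["tool_pos"])@rot(s["tcp_rot"])*1000;print("rel tool",rel)
s2=ctrl.observe();M=rot(s2["tcp_rot"]);print(s2["tool_pos"],M.round(4))
print("yaw now",np.arctan2(M[1,2],M[0,2]))
E
```

```text
[[148 179 198 202 185 157 135 130 131 130 131 134 134 134 133 133 132 140
  140 159 188 203 201 182 149]
 [151 181 200 196 177 149 133 128 128 131 137 138 143 141 140 137 137 131
  135 150 176 198 201 187 160]
 [149 185 197 193 167 143 132 134 139 148 153 158 161 159 152 151 143 139
  137 145 169 191 203 190 161]
 [155 183 196 186 163 139 136 144 159 167 177 183 185 185 179 176 167 156
  143 143 161 188 197 189 161]
 [150 182 194 182 159 144 152 170 182 193 200 203 202 203 199 198 191 179
  159 149 161 182 192 186 159]
 [147 176 191 182 158 153 168 186 199 205 209 210 210 209 208 209 206 198
  182 164 163 182 189 178 149]
 [136 169 185 179 167 171 186 200 206 207 211 213 210 212 211 211 209 209
  197 182 172 179 185 167 144]
 [131 155 172 172 172 182 196 202 206 209 210 209 210 212 210 210 209 210
  206 197 182 179 176 158 136]
 [127 138 157 167 180 191 201 202 205 207 209 209 210 210 212 207 212 211
  207 203 191 178 163 146 132]
 [122 128 146 161 185 194 202 203 203 203 205 208 208 208 209 209 209 211
  209 207 194 173 154 134 127]
 [123 123 137 161 188 200 207 205 203 207 204 205 
[... 982 characters left out ...]
 125 122 120 120]
 [122 123 118 119 117 123 125 134 140 151 156 164 166 164 159 157 146 137
  128 125 121 124 122 122 122]
 [120 121 123 121 121 119 121 122 125 128 136 139 141 140 138 131 129 126
  120 122 121 120 122 121 120]
 [123 120 122 119 121 121 119 116 121 122 120 123 125 124 125 124 120 120
  121 121 121 124 125 120 119]
 [122 118 123 120 122 124 121 119 122 121 118 119 120 120 123 119 119 122
  122 122 120 120 120 122 125]]
pin [0.56621332 0.19851618 0.098     ]
rel tool [  6.02015742 131.77653499   0.88908178]
[0.56706847 0.20182022 0.22973216] [[-1.792e-01 -1.100e-03  9.838e-01]
 [-9.838e-01  5.000e-04 -1.792e-01]
 [-3.000e-04 -1.000e+00 -1.200e-03]]
yaw now -0.18015870335549372
```

```bash
python3 - <<'E'
from h import *
s=ctrl.observe()
c=ctrl.capture("wrist")
g=c["image"].astype(np.float32).sum(2)
sub=g[174:205,240:275]
cv2.imwrite("pics/wpz2.png",cv2.resize(c["image"][150:220,220:295],None,fx=8,fy=8,interpolation=cv2.INTER_CUBIC)[...,::-1])
print(s["tool_pos"],s["qd"].round(3))
# rows through head: find left/right edges & bottom
print(g[180:205,257].astype(int),g[190,240:275].astype(int))
E
```

```text
[0.56706847 0.20182022 0.22973216] [ 0.039 -0.018  0.033  0.013  0.002  0.001  0.011]
[212 212 209 209 208 204 203 206 206 205 204 197 188 169 144 128 121 119
 119 117 118 120 120 118 117] [119 119 123 123 122 120 122 128 143 163 182 191 197 197 198 199 200 204
 206 204 201 197 185 169 148 129 123 122 120 123 123 124 122 125 123]
```

View pics/wpz2.png

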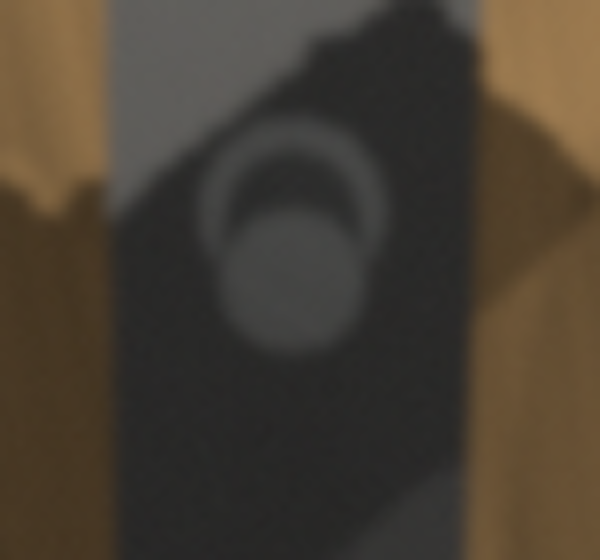

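```bash
python3 - <<'E'
from h import *
s=ctrl.observe()
c=ctrl.capture("wrist")
cv2.imwrite("pics/wpz3.png",cv2.resize(c["image"][150:220,220:295],None,fx=8,fy=8,interpolation=cv2.INTER_CUBIC)[...,::-1])
p=onz(c,[[256.2,184.7]],.098)[0]; print("pin",p,(p-s["tool_pos"])@rot(s["tcp_rot"])*1000)
print(s["tool_pos"],s["qd"].round(3),rot(s["tcp_rot"]).round(4))
E
```

```text
pin [0.56680238 0.19680624 0.098     ] [3.37741453e+00 1.31801329e+02 6.17480464e-02]
[0.5674623  0.20018501 0.22979966] [ 0.027 -0.012  0.015  0.007  0.001 -0.     0.003] [[-1.814e-01 -8.000e-04  9.834e-01]
 [-9.834e-01 -4.000e-04 -1.814e-01]
 [ 5.000e-04 -1.000e+00 -7.000e-04]]
```

View pics/wpz3.png

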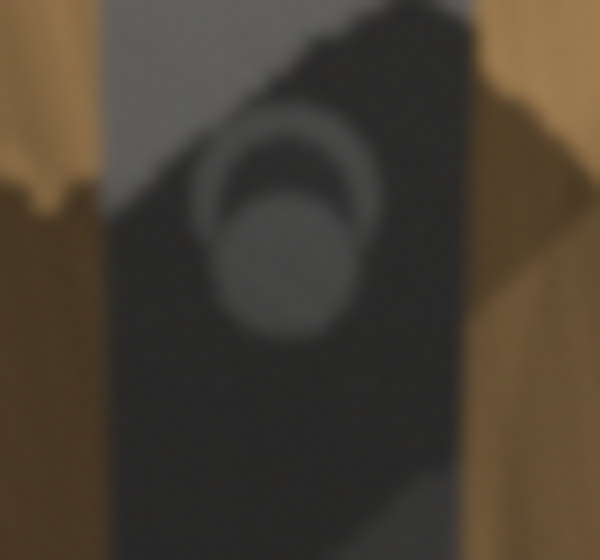

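```bash
python3 - <<'E'
from h import *
print(ctrl.observe()["tool_pos"]);print(go([.567,.2,.12]),go([.567,.2,.064]))
E
```

```text
[0.56770546 0.19923831 0.22989413]
[-7.12000e-01  1.09894e+02 -7.97000e-01  0.00000e+00 -3.00000e-03
  1.00000e-03] [-7.59000e-01  1.65894e+02 -7.78000e-01  0.00000e+00 -3.00000e-03
  1.00000e-03]
```

Emit:
{"name": "play_rows", "arguments": {"commands": [[-1, 35, -1, 0, 0, 0, 60], [-1, 75, -1, 0, 0, 0, 60], [-1, 105, -1, 0, 0, 0, 60], [-1, 130, -1, 0, 0, 0, 60], [-1, 150, -1, 0, 0, 0, 60], [-1, 150, -1, 0, 0, 0, 60], [-1, 150, -1, 0, 0, 0, 60], [-1, 150, -1, 0, 0, 0, 60]]}}

```text
t: 8.5
tool_pos: [0.5674, 0.2017, 0.0814]
tcp_rot: [-0.453, 0.452, -0.543, 0.544]
wrist_force: [0.6, 0.3, 0.4]
width: 0.0602
```

```bash
python3 - <<'E'
from h import *
s=ctrl.observe();print(s["tool_pos"],s["qd"].round(3),s["wrist_force"])
c=ctrl.capture("wrist");save(c,"wp4")
c=ctrl.capture("side");cv2.imwrite("pics/side4.png",cv2.resize(c["image"][150:300,170:330],None,fx=4,fy=4,interpolation=cv2.INTER_CUBIC)[...,::-1])
s=ctrl.observe();print(s["tool_pos"])
E
```

```text
[0.56737179 0.20165289 0.08142706] [-0.     0.001  0.002  0.001  0.001 -0.004 -0.002] [0.55147437 0.33457465 0.3515225 ]
[0.56715039 0.20158156 0.08108496]
```

View pics/wp4.png

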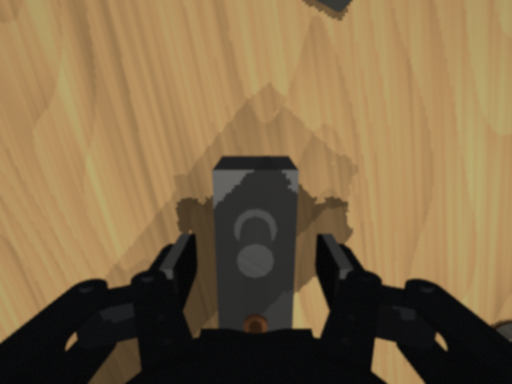

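View pics/side4.png

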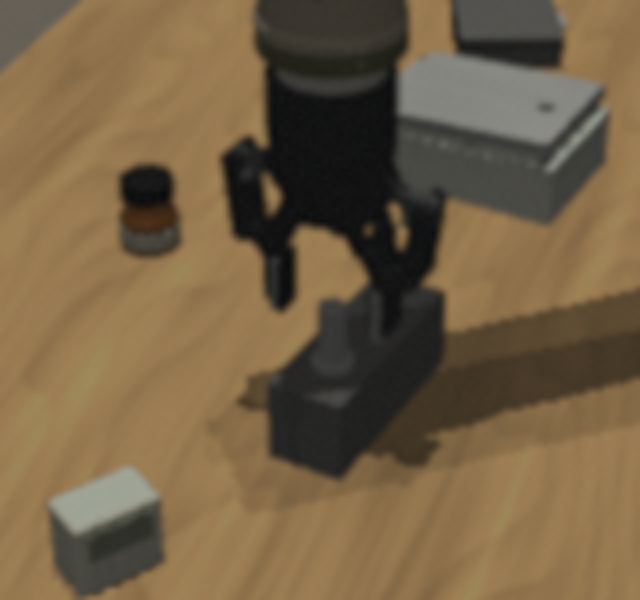

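```bash
python3 - <<'E'
from h import *
c=ctrl.capture("wrist");s=ctrl.observe()
cv2.imwrite("pics/wpz5.png",cv2.resize(c["image"][200:300,205:305],None,fx=6,fy=6,interpolation=cv2.INTER_CUBIC)[...,::-1])
p=onz(c,[[255.2,261]],.098)[0]; print("pin",p,(p-s["tool_pos"])@rot(s["tcp_rot"])*1000,s["tool_pos"])
E
```

```text
pin [0.56599363 0.19880127 0.098     ] [  2.89625313 -17.0868039   -0.52810251] [0.56705751 0.20155505 0.0809146 ]
```

View pics/wpz5.png

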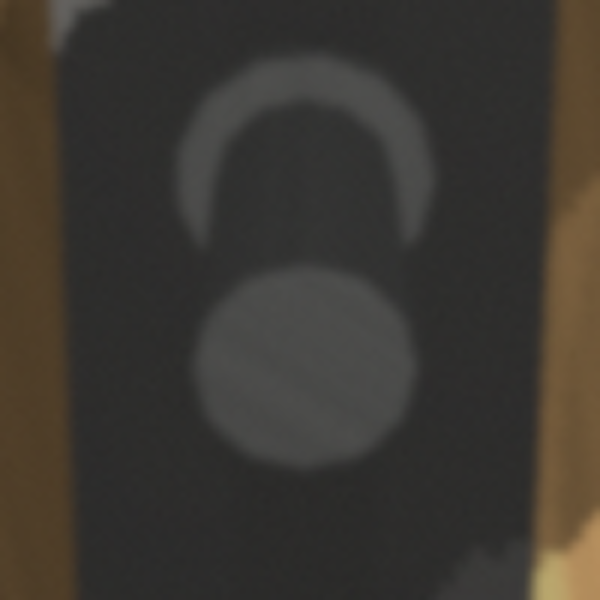

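Emit:
{"name": "play_rows", "arguments": {"commands": [[1, 6, 0, 0, 0, 0, 60], [1.5, 12, 0, 0, 0, 0, 60], [1.5, 17, 0, 0, 0, 0, 60], [1.5, 17, 0, 0, 0, 0, 60], [1.5, 17, 0, 0, 0, 0, 0], [1.5, 17, 0, 0, 0, 0, 0], [1.5, 17, 0, 0, 0, 0, 0], [1.5, 17, 0, 0, 0, 0, 0]], "squeeze": 80}}

```text
t: 9.65
tool_pos: [0.5668, 0.2001, 0.0637]
tcp_rot: [-0.452, 0.452, -0.543, 0.544]
wrist_force: [0.9, -0.7, 3.6]
width: 0.0162
```

```bash
python3 - <<'E'
from h import *
s=ctrl.observe();print(s["tool_pos"],s["qd"].round(3),s["wrist_force"],s["moment"],s["width"])
c=ctrl.capture("wrist");cv2.imwrite("pics/wp6.png",cv2.resize(c["image"][200:384,130:380],None,fx=3,fy=3)[...,::-1])
E
```

```text
[0.56675044 0.20010832 0.06372139] [ 0.001 -0.001  0.001  0.001 -0.001  0.     0.001] [ 0.88268867 -0.68950741  3.64915905] [-0.0528659   0.06910692  0.00686292] 0.016202532151083963
```

View pics/wp6.png

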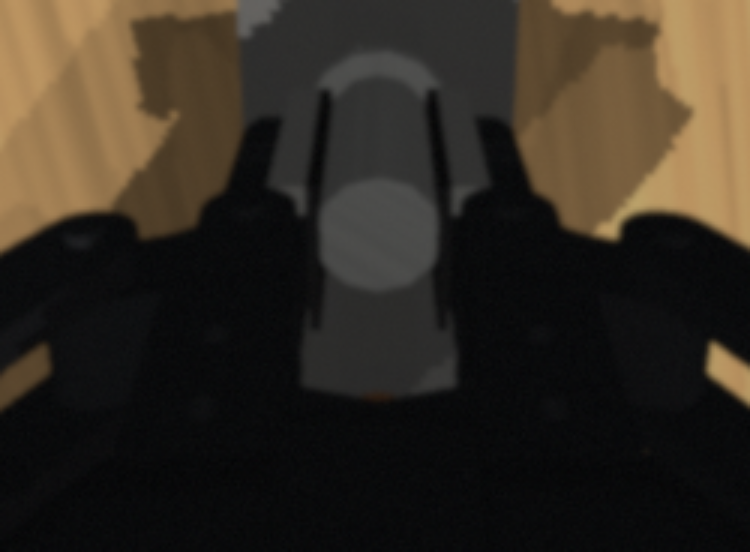

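Emit:
{"name": "play_rows", "arguments": {"commands": [[0, -8, 0, 0, 0, 0, 0], [0, -22, 0, 0, 0, 0, 0], [0, -42, 0, 0, 0, 0, 0], [0, -65, 0, 0, 0, 0, 0], [0, -90, 0, 0, 0, 0, 0], [0, -105, 0, 0, 0, 0, 0], [0, -110, 0, 0, 0, 0, 0], [0, -110, 0, 0, 0, 0, 0]]}}

```text
t: 10.7
tool_pos: [0.5663, 0.1999, 0.1731]
tcp_rot: [-0.452, 0.452, -0.544, 0.544]
wrist_force: [-0.2, -0.3, -0.9]
width: 0.0158
```

```bash
python3 - <<'E'
from h import *
s=ctrl.observe();print(s["tool_pos"],s["wrist_force"],s["width"])
c=ctrl.capture("side");cv2.imwrite("pics/side5.png",cv2.resize(c["image"][110:300,170:370],None,fx=3,fy=3)[...,::-1])
for q in([.5158,-.1465,.175],[.5158,-.1465,.145]): print(go(q))
E
```

```text
[0.5663498  0.19987117 0.17312628] [-0.24993567 -0.254164   -0.94967018] 0.015839709518647462
[ 3.49615e+02 -2.17100e+00  1.34950e+01  1.00000e-03 -2.00000e-03
  1.00000e-03]
[ 3.49597e+02  2.78290e+01  1.35190e+01  1.00000e-03 -2.00000e-03
  1.00000e-03]
```

View pics/side5.png

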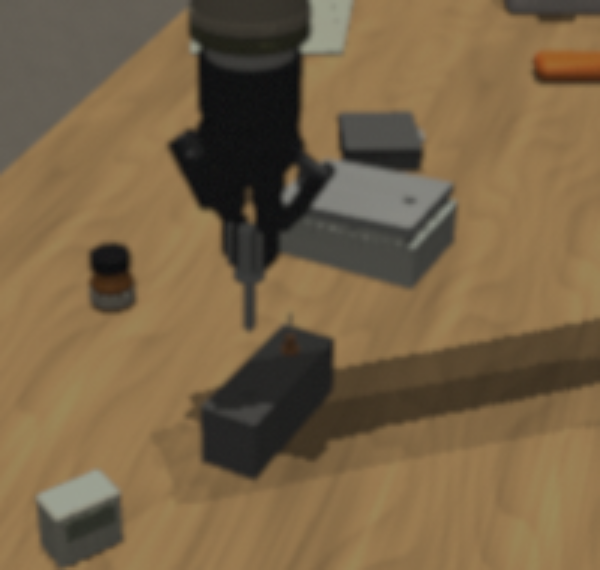

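Emit:
{"name": "play_rows", "arguments": {"commands": [[25, -10, 1, 0, 0, 0, 0], [75, -15, 3, 0, 0, 0, 0], [130, -15, 5, 0, 0, 0, 0], [185, -15, 7, 0, 0, 0, 0], [240, -15, 9, 0, 0, 0, 0], [295, -10, 12, 0, 0, 0, 0], [335, -5, 13.5, 0, 0, 0, 0], [349.5, -2, 13.5, 0, 0, 0, 0]]}}

```text
t: 11.75
tool_pos: [0.5149, -0.149, 0.1741]
tcp_rot: [0.451, -0.452, 0.545, -0.544]
wrist_force: [0.1, -0.0, -0.4]
width: 0.0161
```

Emit:
{"name": "play_rows", "arguments": {"commands": [[0, 5, 0, 0, 0, 0, 0], [0, 12, 0, 0, 0, 0, 0], [0, 20, 0, 0, 0, 0, 0], [0, 26, 0, 0, 0, 0, 0], [0, 30, 0, 0, 0, 0, 0], [0, 30, 0, 0, 0, 0, 0], [0, 30, 0, 0, 0, 0, 0], [0, 30, 0, 0, 0, 0, 0]]}}

```text
t: 12.75
tool_pos: [0.5163, -0.1463, 0.1456]
tcp_rot: [-0.452, 0.452, -0.543, 0.544]
wrist_force: [0.1, -0.4, -0.7]
width: 0.0164
```

```bash
python3 - <<'E'
from h import *
import pickle
s=ctrl.observe();print(s["tool_pos"],s["wrist_force"],s["width"],s["qd"].round(3))
C={n:ctrl.capture(n) for n in("side","top","wrist")}
pickle.dump(C,open("c6.pkl","wb"))
cv2.imwrite("pics/side6.png",cv2.resize(C["side"]["image"][110:220,240:350],None,fx=5,fy=5,interpolation=cv2.INTER_CUBIC)[...,::-1])
cv2.imwrite("pics/wr6.png",cv2.resize(C["wrist"]["image"][80:384,130:380],None,fx=1.9,fy=1.9)[...,::-1])
save(C["top"],"top6")
s=ctrl.observe();print(s["tool_pos"])
for z in(.0675,.086): print(proj(C["side"],[.5154,-.1464,z]))
E
```

```text
[ 0.51629539 -0.14625745  0.14556763] [ 0.13310939 -0.43071463 -0.65175578] 0.016401747329686404 [ 0.001 -0.     0.001 -0.    -0.001 -0.     0.001]
[ 0.5161821  -0.14621334  0.14544032]
[[306.86085519 176.15195931]]
[[307.20393437 170.67531165]]
```

View pics/side6.png

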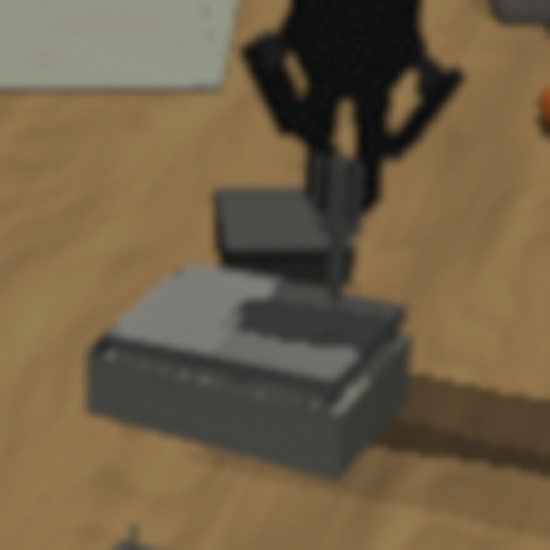

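View pics/wr6.png

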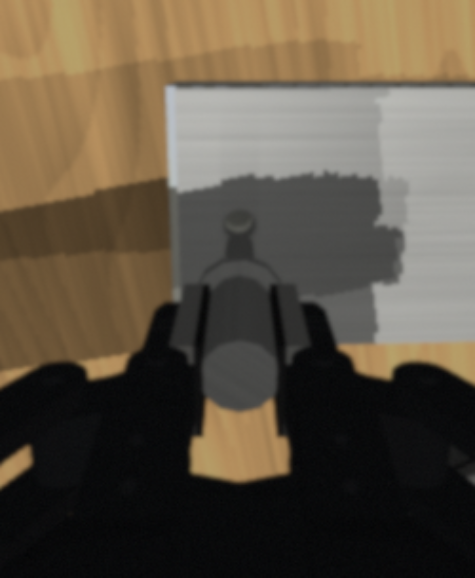

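View pics/top6.png

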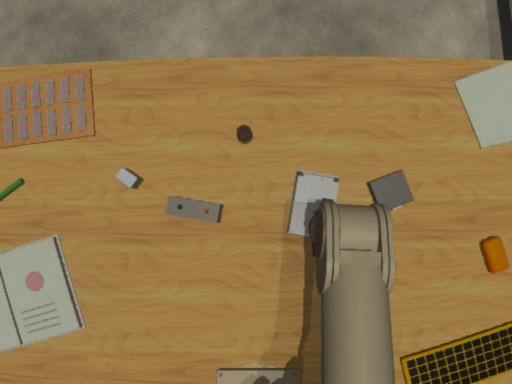

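The wrist view shows the shank tip just below the plate hole, and both are visible at once. I'll zoom in there.

```bash
python3 - <<'E'
from h import *
import pickle
C=pickle.load(open("c6.pkl","rb"));c=C["wrist"]
im=c["image"][175:245,220:295]
a=cv2.resize(im,None,fx=8,fy=8,interpolation=cv2.INTER_CUBIC).astype(float)
cv2.imwrite("pics/wrz6.png",np.clip(a*2,0,255).astype(np.uint8)[...,::-1])
E
```

```text
(no output)
```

View pics/wrz6.png

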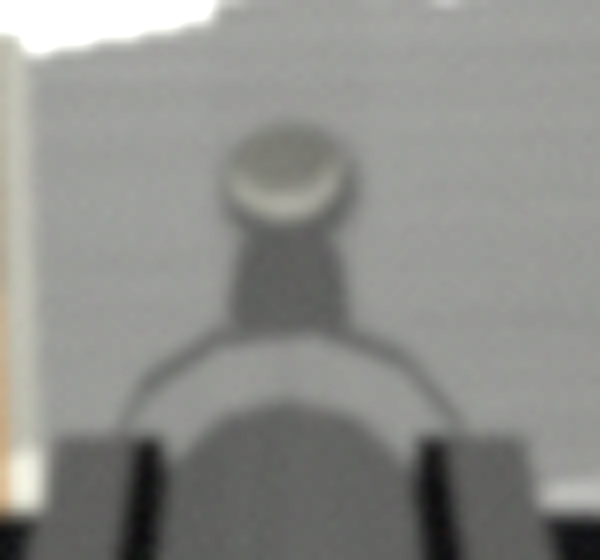

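```bash
python3 - <<'E'
from h import *
import pickle
C=pickle.load(open("c6.pkl","rb"));c=C["wrist"]
g=c["image"].astype(int).sum(2)
t=onz(c,[[255.56,208.4]],.0868)[0];h=onz(c,[[255.8,197.4]],.0675)[0]
print(t,h,"tip->hole in tool axes mm",(h-t)@Rt()*1000)
print(g[186:220,256],"\n",g[198,244:270],"\n",g[207,244:270],"\n",g[211,244:270])
c=C["side"];g=c["image"].astype(int).sum(2);print(g[160:176,296:316])
E
```

```text
[ 0.51532391 -0.14843638  0.0868    ] [ 0.51594903 -0.14606036  0.0675    ] tip->hole in tool axes mm [-2.44973636 19.3         0.18718799]
[231 231 229 222 205 186 180 181 182 183 184 191 208 235 250 233 193 159
 145 143 143 140 142 142 145 145 143 145 146 149 165 194 215 220] 
 [237 235 226 208 207 222 229 225 216 207 206 205 208 213 216 226 233 218
 186 171 187 213 228 234 236 234] 
 [230 232 227 227 212 185 157 143 138 143 140 142 140 146 144 143 141 152
 176 206 223 228 231 230 230 232] 
 [233 233 228 219 196 164 145 142 145 143 143 140 145 143 143 144 142 143
 155 187 215 226 232 232 230 232]
[[119 120 117 118 120 120 119 116 118 124 140 148 140 128 176 267 329 340
  339 332]
 [ 77  81  83  87  86  86  83  86  89 110 137 150 132 109 163 262 332 343
  338 337]
 [ 83  86  89  91  90  89  90  83  92 114 139 147 133 115 176 272 331 339
  338 337]
 [ 95  96  92  96  98  97  93 100 102 118 142 148 133 130 206 293 338 340
  337 336]
 [112 103  99  98  94  97  99  98 102 121 142 148 131 137 228 308 335 338
  334 333]
 [165 130 112 111 109 105 103 100 104 124 142 149 134 154 241 317 338
[... 166 characters left out ...]
 323 327
  325 323]
 [221 224 221 221 220 219 212 217 210 186 156 166 214 266 286 294 310 315
  315 316]
 [207 218 221 219 219 221 220 221 216 197 168 165 200 234 249 258 271 276
  284 288]
 [187 197 200 200 202 201 204 210 216 206 182 181 201 216 221 226 226 231
  237 245]
 [172 175 175 180 179 178 181 190 200 194 183 187 198 201 210 217 217 219
  219 217]
 [168 166 169 169 171 169 171 174 175 175 173 174 178 179 189 199 201 200
  201 203]
 [167 168 168 170 169 173 170 170 171 172 171 171 172 171 171 176 176 173
  175 177]
 [168 166 169 170 169 169 171 170 172 171 172 169 169 172 169 171 172 167
  169 169]
 [171 172 169 169 170 170 172 173 169 170 168 167 170 171 170 170 172 172
  171 166]]
```

Emit:
{"name": "play_rows", "arguments": {"commands": [[-1, 0, 0, 0, 0, 0, 0], [-1.8, 2, 0, 0, 0, 0, 0], [-1.8, 5, 0, 0, 0, 0, 0], [-1.8, 8, 0, 0, 0, 0, 0], [-1.8, 11, 0, 0, 0, 0, 0], [-1.8, 14, 0, 0, 0, 0, 0], [-1.8, 16, 0, 0, 0, 0, 0], [-1.8, 16, 0, 0, 0, 0, 0]]}}

```text
t: 13.9
tool_pos: [0.5164, -0.1444, 0.1292]
tcp_rot: [0.452, -0.452, 0.544, -0.544]
wrist_force: [0.2, -0.1, -1.2]
width: 0.0165
```

```bash
python3 - <<'E'
from h import *
import pickle
s=ctrl.observe();print(s["tool_pos"],s["wrist_force"],s["width"])
c=ctrl.capture("wrist");pickle.dump(c,open("c7.pkl","wb"))
a=cv2.resize(c["image"][175:245,220:295],None,fx=8,fy=8,interpolation=cv2.INTER_CUBIC).astype(float)
cv2.imwrite("pics/wrz7.png",np.clip(a*2,0,255).astype(np.uint8)[...,::-1])
E
```

```text
[ 0.51638357 -0.14436025  0.12915031] [ 0.1632856  -0.11192331 -1.1665721 ] 0.016468076989096254
```

View pics/wrz7.png

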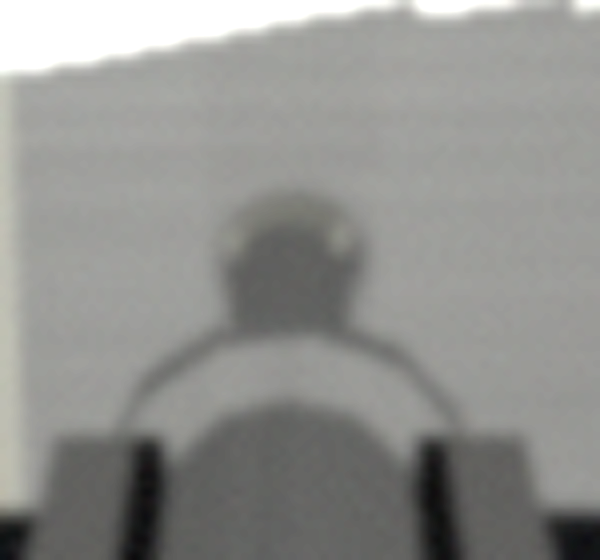

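Emit:
{"name": "play_rows", "arguments": {"commands": [[0, 3, 0, 0, 0, 0, 0], [0, 6, 0, 0, 0, 0, 0], [0, 9, 0, 0, 0, 0, 0], [0, 12, 0, 0, 0, 0, 0], [0, 15, 0, 0, 0, 0, 0], [0, 18, 0, 0, 0, 0, 0], [0, 20, 0, 0, 0, 0, 0], [0, 20, 0, 0, 0, 0, 0]]}}

```text
t: 14.95
tool_pos: [0.5164, -0.1446, 0.1091]
tcp_rot: [-0.452, 0.452, -0.544, 0.544]
wrist_force: [0.2, -3.1, -2.1]
width: 0.0161
```

```bash
python3 - <<'E'
from h import *
s=ctrl.observe();print(s["tool_pos"],s["wrist_force"],s["moment"],s["width"])
c=ctrl.capture("wrist")
a=cv2.resize(c["image"][165:345,180:340],None,fx=3.3,fy=3.3,interpolation=cv2.INTER_CUBIC).astype(float)
cv2.imwrite("pics/wrz8.png",np.clip(a*1.8,0,255).astype(np.uint8)[...,::-1])
E
```

```text
[ 0.51637482 -0.14463289  0.10913205] [ 0.20401277 -3.08480918 -2.1343795 ] [-0.82164646 -0.02329591  0.04183808] 0.016082013305969988
```

View pics/wrz8.png

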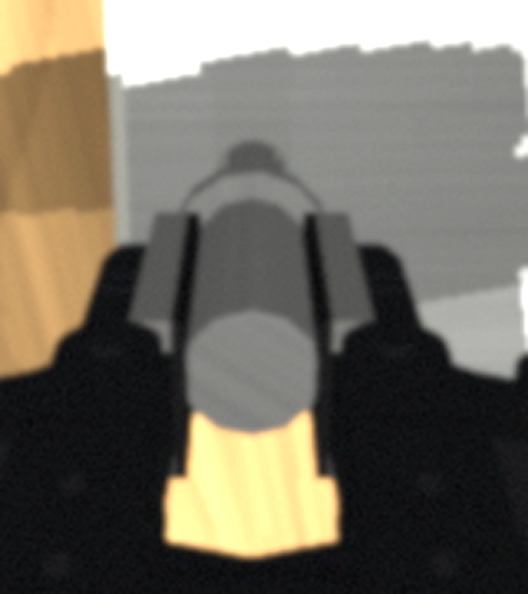

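The pin is through the plate. The hole pushes it toward -y with about 3 N, so I'll back off 0.8 mm and go on.

Emit:
{"name": "play_rows", "arguments": {"commands": [[0.4, 0, 0, 0, 0, 0, 0], [0.8, 0, 0, 0, 0, 0, 0], [0.8, 2, 0, 0, 0, 0, 0], [0.8, 4, 0, 0, 0, 0, 0], [0.8, 6, 0, 0, 0, 0, 0], [0.8, 8, 0, 0, 0, 0, 0], [0.8, 9, 0, 0, 0, 0, 0], [0.8, 9, 0, 0, 0, 0, 0]]}}

```text
t: 16.0
tool_pos: [0.5163, -0.145, 0.1002]
tcp_rot: [0.452, -0.452, 0.544, -0.543]
wrist_force: [-0.5, -1.3, -1.6]
width: 0.0159
```

```bash
python3 - <<'E'
from h import *
s=ctrl.observe();print(s["tool_pos"],s["wrist_force"],s["moment"],s["width"])
E
```

```text
[ 0.51625345 -0.14503618  0.10016779] [-0.48290641 -1.33836363 -1.62316496] [-0.18793584  0.03705244  0.005517  ] 0.01585474379817946
```

Emit:
{"name": "play_rows", "arguments": {"commands": [[0.4, 2, 0, 0, 0, 0, 0], [0.4, 5, 0, 0, 0, 0, 0], [0.4, 8, 0, 0, 0, 0, 0], [0.4, 11, 0, 0, 0, 0, 0], [0.4, 14, 0, 0, 0, 0, 0], [0.4, 17, 0, 0, 0, 0, 0], [0.4, 20, 0, 0, 0, 0, 0], [0.4, 20, 0, 0, 0, 0, 0]]}}

```text
t: 17.0
tool_pos: [0.5161, -0.1455, 0.0801]
tcp_rot: [0.452, -0.452, 0.544, -0.543]
wrist_force: [-0.2, 0.7, -1.3]
width: 0.0161
```

```bash
python3 - <<'E'
from h import *
s=ctrl.observe();print(s["tool_pos"],s["wrist_force"],s["moment"],s["width"])
E
```

```text
[ 0.51610685 -0.14552138  0.08005278] [-0.16745836  0.73381972 -1.27054382] [-0.00550128 -0.0398892  -0.01075643] 0.016090841438639224
```

Emit:
{"name": "play_rows", "arguments": {"commands": [[0, 2, 0, 0, 0, 0, 0], [0, 4, 0, 0, 0, 0, 0], [0, 6, 0, 0, 0, 0, 0], [0, 8, 0, 0, 0, 0, 0], [0, 9.5, 0, 0, 0, 0, 0], [0, 11, 0, 0, 0, 0, 0], [0, 12, 0, 0, 0, 0, 0], [0, 12, 0, 0, 0, 0, 0]], "squeeze": 100}}

```text
t: 18.0
tool_pos: [0.5161, -0.1455, 0.0686]
tcp_rot: [-0.452, 0.452, -0.544, 0.544]
wrist_force: [-6.0, 1.1, 9.9]
width: 0.0157
```

```bash
python3 - <<'E'
from h import *
s=ctrl.observe();print(s["tool_pos"],s["wrist_force"],s["moment"],s["width"])
E
```

```text
[ 0.51614143 -0.14554664  0.06863176] [-5.96466849  1.07120996  9.93411041] [ 0.23923383  1.20223706 -0.01597122] 0.01567125321638587
```

Emit:
{"name": "play_rows", "arguments": {"commands": [[0, 0, -0.4, 0, 0, 0, 0], [0, 0, -0.8, 0, 0, 0, 0], [0, 0.5, -0.8, 0, 0, 0, 0], [0, 1, -0.8, 0, 0, 0, 0], [0, 1.5, -0.8, 0, 0, 0, 0], [0, 1.5, -0.8, 0, 0, 0, 0], [0, 1.5, -0.8, 0, 0, 0, 0], [0, 1.5, -0.8, 0, 0, 0, 0]]}}

```text
t: 19.0
tool_pos: [0.5161, -0.1456, 0.0684]
tcp_rot: [-0.452, 0.452, -0.543, 0.544]
wrist_force: [-7.6, 1.5, 20.4]
width: 0.0155
```

```bash
python3 - <<'E'
from h import *
s=ctrl.observe();print(s["tool_pos"],s["wrist_force"],s["moment"],s["width"])
c=ctrl.capture("side");cv2.imwrite("pics/side9.png",cv2.resize(c["image"][110:220,240:350],None,fx=5,fy=5,interpolation=cv2.INTER_CUBIC)[...,::-1])
E
```

```text
[ 0.5161364  -0.14556097  0.06840375] [-7.56076877  1.50200854 20.41325025] [0.36665793 1.74711104 0.01227725] 0.01551962206515949
```

View pics/side9.png

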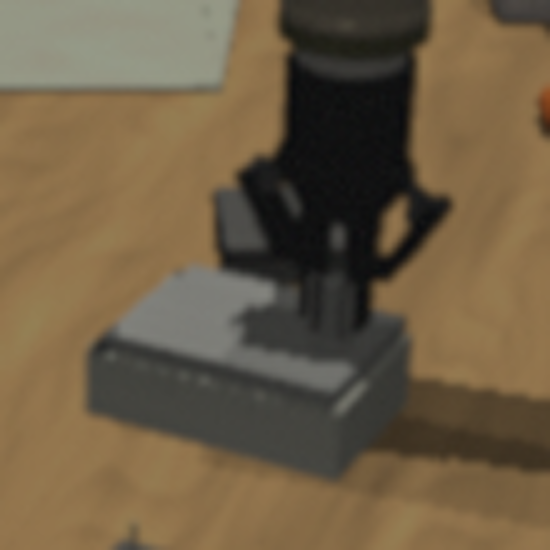

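```bash
python3 - <<'E'
from h import *
s=ctrl.observe();print(s["tool_pos"],s["wrist_force"],s["qd"].round(4))
for n in("wrist","side","top"):
    c=ctrl.capture(n);P=cloud(c).reshape(-1,3);P=P[~np.isnan(P[:,0])]
    L=(P-HINGE)@np.c_[LX,LY,[0,0,1]]
    S=L[(L[:,0]>-152)&(L[:,0]<-0.005)&(abs(L[:,1])<.05)&(L[:,2]>0)&(L[:,2]<.025)&(L[:,0]>-.150)]
    for _ in range(4):
        a=np.c_[S[:,0],S[:,1],np.ones(len(S))];k=np.linalg.lstsq(a,S[:,2],rcond=None)[0];r=S[:,2]-a@k;S=S[abs(r)<2.0*r.std()+1e-4]
    print(n,len(S),"slope",-k[0].round(4),k[1].round(4),"z at hole mm",(k[2]-.13*k[0]+.048)*1000, "z at hinge",k[2]*1000+48,S[:,0].min(),S[:,0].max())
    if n!="side": cv2.imwrite(f"pics/{n}10.png",c["image"][...,::-1])
s=ctrl.observe();print(s["wrist_force"])
E
```

```text
[ 0.51615109 -0.14560337  0.06842451] [-7.55849559  2.45649194 20.45633261] [-0.0009 -0.0005 -0.      0.      0.0006 -0.001   0.0002]
wrist 31917 slope -0.0013 -0.001 z at hole mm 61.8069658081005 z at hinge 61.97228225465115 -0.14999300982927286 -0.005000690216437914
side 565 slope -0.0002 0.0018 z at hole mm 60.2296655017136 z at hinge 60.254996288960285 -0.1498151191632267 -0.005308786520751289
top 1183 slope -0.0027 0.0006 z at hole mm 61.085705985005546 z at hinge 61.442258881062 -0.14992808877742783 -0.005053608846448144
[-7.68496515  0.63842459 20.36204596]
```

View pics/wrist10.png

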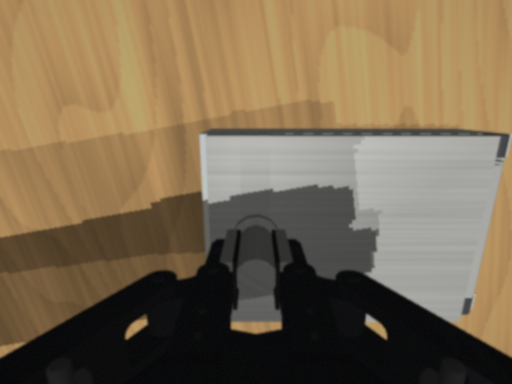

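All three views give a plate slope within 0.003 rad of level, and the pin holds the plate down with about 20 N. I'll hold one more second to check that it's steady.

Emit:
{"name": "play_rows", "arguments": {"commands": [[0, 0, 0, 0, 0, 0, 0], [0, 0, 0, 0, 0, 0, 0], [0, 0, 0, 0, 0, 0, 0], [0, 0, 0, 0, 0, 0, 0], [0, 0, 0, 0, 0, 0, 0], [0, 0, 0, 0, 0, 0, 0], [0, 0, 0, 0, 0, 0, 0], [0, 0, 0, 0, 0, 0, 0]]}}

```text
t: 20.2
tool_pos: [0.5161, -0.1456, 0.0684]
tcp_rot: [-0.452, 0.452, -0.543, 0.544]
wrist_force: [-7.3, 1.7, 19.5]
width: 0.0156
```

```bash
python3 - <<'E'
from h import *
s=ctrl.observe();print(s["t"],s["tool_pos"],s["wrist_force"],s["width"],s["qd"].round(4))
if s["wrist_force"][2]>14: print(ctrl.finish_job())
E
```

```text
20.2 [ 0.51613542 -0.14558221  0.06840481] [-7.34489815  1.70042953 19.5481587 ] 0.015621638294694084 [-0.001  -0.0007  0.0016  0.0014 -0.     -0.0004 -0.0005]
the job is handed in; nothing more can be done
None
```

I swung the plate shut and pushed the pin through it into the base until its collar lay on the plate. I handed the job in at 20.2 s with the gripper still holding the pin pressed down. No verdict is reported, so the points below are from my own last checks.

- **Plate shut:** the plate's slope was between 0 and -0.003 rad in all three cameras. The height of its top face at the hole read 60.2, 61.1 and 61.8 mm against 60 nominal, which is within the calibration error.
- **Pin depth:** from the tool height, the pin's lower end was about 38 mm below the base hole's mouth. This assumes the pin did not slip in the grip.
- **Hold:** the pin was gripped with squeeze set to 100 N. The upward force on the wrist stayed at about 20 N over the last second, and the arm was still.
- **Sideways force:** about 7 N along -x remained on the pin. I tried to relieve it with a 0.8 mm shift, but it did not go down. The pin still looked upright.
- **Pin position:** the top and wrist cameras disagreed by 1 to 3 mm on where the pin and hole were. I fixed this by looking at the pin tip over the hole and by watching the side forces while inserting.
- **Other things on the desk:** nothing touched the needle, jar, timer or slide box. I did not measure their positions again at the end.

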